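Erect the carton and pack the tape roll

TASK

First push up the three folded-out sides of the cardboard carton so that all its walls stand upright. Then slide the roll of paper tape up off its wooden post and stand it, on its end, on the bottom of the carton: set it down rather than drop it, and leave the walls upright. Do not disturb the other things on the table.

Things in the scene. Friction and masses are not known exactly. Their poses are not given: they have to be found in the camera images.
- tray: carton of brown cardboard 4 mm thick, its bottom stuck on a block fixed to the table. Bottom 130 mm (own x) by 160 mm (own y), upper face 16 mm above the table. Origin: centre of the bottom, at table height; z up. The far wall (own +x side) is fixed upright; the other three are hinged at the bottom's edges and folded outward. Walls are 60 mm high; upright, their tops are 74 mm above the table.
- wall_near (a joint): fold angle (rad) of the carton's near wall (own -x side, 160 mm long): 0 = folded out level, 1.571 = upright, more = leaning inward (stop at 2.1); starts at 0.55 to 0.95. The stiff crease (0.035 N m, 0.6 N at the free edge) keeps the wall at any angle where it is left. Fold line: 14 mm above the table, at x = -65 mm of the carton's frame, along its y.
- wall_left (a joint): fold angle (rad) of the carton's left wall (own +y side, 130 mm long): 0 = folded out level, 1.571 = upright, more = leaning inward (stop at 2.1); starts at 0.55 to 0.95. The stiff crease (0.035 N m, 0.6 N at the free edge) keeps the wall at any angle where it is left. Fold line: 14 mm above the table, at y = +80 mm of the carton's frame, along its x.
- wall_right (a joint): fold angle (rad) of the carton's right wall (own -y side, 130 mm long): 0 = folded out level, 1.571 = upright, more = leaning inward (stop at 2.1); starts at 0.55 to 0.95. The stiff crease (0.035 N m, 0.6 N at the free edge) keeps the wall at any angle where it is left. Fold line: 14 mm above the table, at y = -80 mm of the carton's frame, along its x.
- wall_near_edge (a point): middle of the free edge of the near wall, at mid thickness, 60 mm from the fold line
- wall_left_edge (a point): middle of the free edge of the left wall, at mid thickness, 60 mm from the fold line
- wall_right_edge (a point): middle of the free edge of the right wall, at mid thickness, 60 mm from the fold line
- roll: loose wound roll of white paper tape, a hollow cylinder 60 mm outside diameter, 34 mm bore, 70 mm high, about 0.16 kg, standing over the post. Origin: centre of its underside; z along its axis
- post: light wooden post fixed to the table: foot disc 110 mm diameter and 12 mm thick, on which the roll stands, and an upright rod 22 mm diameter whose top is 100 mm above the table (18 mm above the top of the roll). Origin: centre of the foot's underside. It stands to the left or the right of the carton
- tub: bystander: open white plastic tub 110 x 110 x 70 mm, on the side of the carton away from the post. Origin: centre of its underside
- jar: bystander: closed clear jar 70 mm diameter, 85 mm high, beyond the carton. Origin: centre of its underside
- packing_tape: bystander: grey ring of tape lying flat, 100 mm outside diameter, 45 mm high, beyond the carton. Origin: centre of its underside
- parcel: bystander: white wrapped box 70 x 160 x 55 mm, beyond the carton. Origin: centre of its underside
Things that resemble listed ones, but are neither listed nor needed, are in the scene too. What is shaped like the roll but green or turquoise is not meant.

How it is judged:
On the way, in this order (a step that is already met when the one before it is completed fails the run):
1. the three folded-out walls stand upright (within 10 degrees), the roll still on its post (value of joint wall_near between 1.396 and 1.746 rad and value of joint wall_left between 1.396 and 1.746 rad and value of joint wall_right between 1.396 and 1.746 rad and horizontal distance between roll and post below 0.012 m and z of roll in the frame of post below 0.03 m), for 0.2 s.
2. the roll has been slid up clear of the post's top (z of roll in the frame of post above 0.1 m), for 0.05 s.
At the end, for the whole second after the job is handed in: all three hinged walls are within 10 degrees (0.175 rad) of upright and still; the roll stands upright (within 7 degrees) and at rest on the carton's bottom, inside the four walls (underside within 6 mm of the bottom's upper face) (value of joint wall_near between 1.396 and 1.746 rad and value of joint wall_left between 1.396 and 1.746 rad and value of joint wall_right between 1.396 and 1.746 rad and x of roll in the frame of tray between -0.036 and 0.036 m and y of roll in the frame of tray between -0.052 and 0.052 m and z of roll in the frame of tray between 0.01 and 0.022 m and angle between roll's own z axis and vertical below 0.12 rad and linear speed of roll below 0.02 m/s and velocity of joint wall_near between -0.1 and 0.1 rad/s and velocity of joint wall_left between -0.1 and 0.1 rad/s and velocity of joint wall_right between -0.1 and 0.1 rad/s); the robot touches nothing.
It fails at once if a bystander (tub, jar, grey tape ring or wrapped box) is moved more than 30 mm (distance of any of tub, jar, packing_tape, parcel from where it was at the start of the episode above 0.03 m).
It fails at once if the roll is let go more than 25 mm above the bottom of the carton (horizontal distance between roll and tray below 0.1 m and height (world z) of roll above 0.041 m and contact force between the fingers and roll below 0.05 N and contact force between roll and tray below 0.05 N).
It also fails if it takes over 66 s, if anything falls off the work surface, if the arm or the gripper's body presses on something with over 40 N, if the wrist force passes 120 N, or if a joint passes its speed limit or range.

ROBOT

A 6-joint arm with a two-finger parallel gripper is mounted at the origin on the work surface. World frame = base frame: x ahead of the robot, y to its left, z up, the work surface at z = 0. Lengths are in m, angles in rad, forces in N, time in s.
With the tool pointing down it reaches from about 0.225 to 0.875 m from the base axis. Payload 3.4 kg.
Tool frame: the origin (TCP) lies on the centre line of the jaws, within the pads' length; the fingertips stand 17 mm ahead of it and the grasp point (between the pads) lies 2 mm behind it; z points along the fingers, y is the line along which they close (so a half turn about z gives the same grasp; the last joint's range is limited). The gripper opens to 85 mm and grips with 20 to 120 N. Pads are 22 mm wide; open, the fingers measure 114 mm over their backs; the gripper's body (76 mm by 85 mm) begins 54 mm behind the grasp point. The pads swing forward as they close: fully open they stand 13 mm farther back than shut.
Start: joints at [-0.121, 0.276, 1.505, -0, 1.361, -0.121], TCP at [0.575, -0, 0.248] pointing down, gripper open.
Joint ranges: [-2.89, 2.89], [-0.75, 2.08], [0.22, 2.7], [-1.18, 4.32], [0.11, 2.71], [-2.7, 2.7]. Speed limits (rad/s): [2.57, 2.57, 3.14, 3.14, 3.14, 3.14].

INTERFACE

Orientations are given as a unit quaternion [w, x, y, z].
In Python, from rig import manip gives the robot as it stands.
- The arm moves only by the tool move_arm, never from a script. Its argument "steps" is one flat list of numbers, 7 for each row, row after row: the turn, a rotation vector about the world's x, y, z normalised to -1 to 1, where 1 is 360 degrees, then the shift along the world's x, y, z normalised to -1 to 1, where 1 is 1 m, then the opening, from -1 (shut) to 1 (fully open). A call has exactly 10 rows; each row is the pose to reach, as a shift and turn from the pose commanded when the call began, turning the shorter way round; what a row does not reach only later rows make up. A row lasts 1/10 s, in which the tool goes at most 50 mm and 8.59 degrees, less where a joint would pass 70% of its speed; a pose out of reach is approached as far as the arm can. A call with a number of a shift or a turn outside -1 to 1 is refused whole. A call with a gripper value outside its range is refused whole. The fingers move at their own pace and stop on an object; "squeeze" is the grip in N (left out, the last holds). Time passes only in rows, so rows that repeat a pose let the fingers close, or fill a call up. It gives the time, the measured TCP pose, the force, the opening and the grip force at its end, in the units of the state.
- manip.get_state(): the state, without advancing time (a new reading comes with each control period).
- manip.get_image(name): name is "scene" or "side" or "wrist"; returns a dict with "pixels" (400x640x3 uint8, blue, green, red), "fx", "fy", "cx", "cy" (pixels), "R" (3x3) and "t" (3): a world point X has camera coordinates R X + t. Camera axes: x right, y down, z forward; pixel columns grow to the right and rows downward; lengths in m; the calibration is good to about 2 mm. A picture is of the moment at which its call begins. There is no depth.
- manip.sign_off(): hands the job in; it is judged then, once.
The state is a dict: "clock": time; "qpos": joint angles; "qd": joint speeds; "effort": joint torques, N m; "position": TCP position; "ee_rot": TCP orientation; "contact_force": force on the tool from outside, world axes, zero at the start; "moment": the same for the moment, N m; "width": finger opening in m; "gripper_force": force on a finger pad.
Only numpy, scipy, OpenCV 4.12 (cv2) and the standard library are available. Lean on these libraries where they do the work, as an engineer would, in place of code of your own. Each camera call takes 0.05 s, during which the arm holds its last target. There are 200 camera calls.

## Working session

There is one attempt and no reset: what is moved stays moved. The work goes in short steps, Python scripts to look and compute and a tool call to move; the robot and the scene stay as the last step left them, time stands still between calls to the robot, and variables do not carry over. Pictures are saved under pics/ and viewed, at most 10 in all, crops included, and the job is handed in when it is done.

Besides the shell and the picture viewer there is one more tool, called after "Request:" as a command line: name --argument value ..., lists and objects as JSON in quotes. move_arm: Moves the arm, as the interface text tells. Scaled input: -1 to 1 covers 1 m each way for a shift and 360 degrees each way for a turn. Its arguments: {"type":"object","properties":{"steps":{"type":"array"},"squeeze":{"type":"number"}},"required":["steps"]}

```bash
mkdir -p pics; ls; cat > h.py <<'E'
import numpy as np, cv2
from rig import manip
def grab(n,f=None):
    d=manip.get_image(n); d={k:np.array(v) if k in('pixels','R','t') else v for k,v in d.items()}
    if f: cv2.imwrite('pics/'+f,d['pixels'])
    np.save('/tmp/%s.npy'%n,d,allow_pickle=True); return d
def load(n): return np.load('/tmp/%s.npy'%n,allow_pickle=True).item()
def ray(d,u,v):
    r=d['R'].T@np.array([(u-d['cx'])/d['fx'],(v-d['cy'])/d['fy'],1.]); return -d['R'].T@d['t'], r/np.linalg.norm(r)
def onz(d,u,v,z):
    c,r=ray(d,u,v); return c+r*(z-c[2])/r[2]
def two(d1,p1,d2,p2):
    c1,r1=ray(d1,*p1);c2,r2=ray(d2,*p2)
    s=np.linalg.lstsq(np.c_[r1,-r2],c2-c1,rcond=None)[0]
    a,b=c1+s[0]*r1,c2+s[1]*r2; return (a+b)/2,np.linalg.norm(a-b)
def proj(d,X):
    p=d['R']@np.array(X)+d['t']; return p[0]/p[2]*d['fx']+d['cx'],p[1]/p[2]*d['fy']+d['cy']
E
python3 - <<'E'
from h import *
a=grab('scene','s0.png');b=grab('side','d0.png');
cv2.imwrite('pics/both.png',cv2.resize(np.vstack([a['pixels'],b['pixels']]),(480,600)))
for d in(a,b): print(-d['R'].T@d['t'], d['R'][2], d['fx'])
E
```

```text
pics
[ 1.00536019 -0.49373391  1.1578019 ] [-0.31656018  0.40966951 -0.85554693] 462.9303617104286
[-0.06110334  0.8569871   1.1129555 ] [ 0.4480784  -0.53886626 -0.71333646] 462.00123643118656
```

View pics/s0.png

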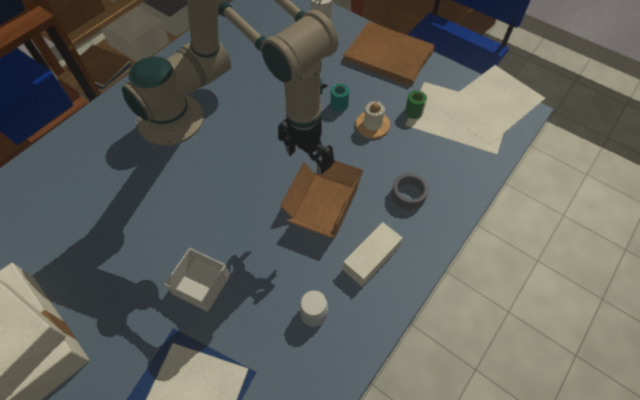

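View pics/d0.png

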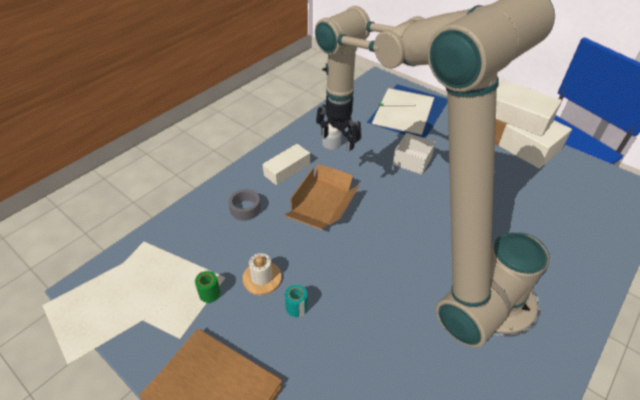

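The white roll on its wooden-footed post is at scene (374,115) and side (261,268). Possible confusions are the turquoise roll at scene (340,97), the green roll at (415,104) and the jar at (313,308). The carton is at scene (322,200) and side (322,197). I'll crop close on the carton and the roll.

```bash
python3 - <<'E'
from h import *
a=load('scene');b=load('side')
def crop(d,x,y,w,h,s): return cv2.resize(d['pixels'][y:y+h,x:x+w],None,fx=s,fy=s,interpolation=cv2.INTER_CUBIC)
# scene crop origin (270,140) ; side (275,155) 
L=np.hstack([crop(a,270,150,100,95,4),crop(b,275,155,100,95,4)])
M=np.hstack([crop(a,325,80,100,55,4),crop(b,215,245,100,55,4)])
cv2.imwrite('pics/c0.png',np.vstack([L,M]))
for d,nm in((a,'scene'),(b,'side')):
    hsv=cv2.cvtColor(d['pixels'],cv2.COLOR_BGR2HSV)
# post foot: centre of orange foot pixels outline rough; top z=.012
print(onz(a,374,127,.012),onz(b,262,279,.012))
print(two(a,(374,105),b,(261,259)))
E
```

```text
[0.55299513 0.36821068 0.012     ] [0.53000769 0.38299322 0.012     ]
(array([0.53529367, 0.37596444, 0.09481018]), np.float64(0.005006699527291806))
```

View pics/c0.png

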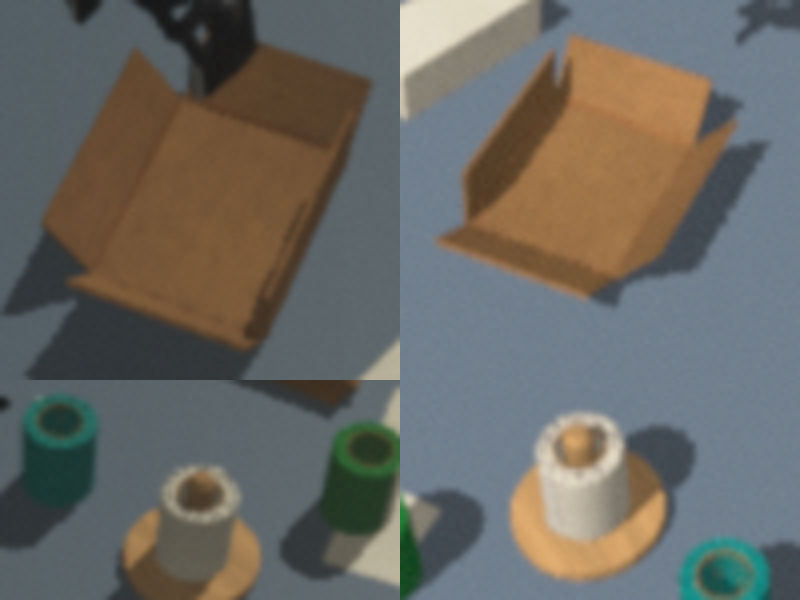

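The close crop confirms the choice: the white roll has wood showing in its bore and stands on a light wooden foot. In the carton, the near wall is the left panel in the scene view, the left wall is the top panel, and the right wall is the bottom strip.

```bash
python3 - <<'E'
from h import *
a=load('scene');b=load('side')
A=lambda x,y:(270+(x+.5)/4-.5,150+(y+.5)/4-.5)
B=lambda x,y:(275+(x-400+.5)/4-.5,155+(y+.5)/4-.5)
for n,p in dict(NL=(180,95),NR=(95,275),FL=(330,148)).items(): print('scene',n,onz(a,*A(*p),.016).round(4))
for n,p in dict(FL=(470,225),FR=(567,100),NR=(692,145),NL=(620,277)).items(): print('side',n,onz(b,*B(*p),.016).round(4))
for n,p,q in [('near Rfree',(43,220),(735,122)),('near Lfree',(137,48),(660,262)),('left N',(255,43),(590,297)),('left F',(371,82),(440,240)),('right N',(70,281),(712,80)),('right F',(255,347),(570,37))]:
    print(n,*two(a,A(*p),b,B(*q)))
C=lambda x,y:(325+(x+.5)/4-.5,80+(y-380+.5)/4-.5)
D=lambda x,y:(215+(x-400+.5)/4-.5,245+(y-380+.5)/4-.5)
print('foot',onz(a,*C(192,557),.012),onz(b,*D(588,510),.012)); print('rolltop',two(a,C(200,493),b,D(581,443)),onz(a,*C(200,493),.082),onz(b,*D(581,443),.082))
for d,n,pts in((a,'jar',[(313,297,.085)]),(a,'tub',[(198,263,.07)]),(a,'ring',[(410,187,.045)]),(a,'parcel',[(373,245,.055)]),(b,'tq',[(296,290,.07)]),(a,'tq',[(340,90,.07)])):
    for u,v,z in pts: print(n,onz(d,u,v,z).round(3))
E
```

```text
scene NL [0.5139 0.1101 0.016 ]
scene NR [ 0.5602 -0.0467  0.016 ]
scene FL [0.6299 0.1397 0.016 ]
side FL [0.6378 0.1374 0.016 ]
side FR [ 0.6721 -0.0241  0.016 ]
side NR [ 0.5573 -0.0504  0.016 ]
side NL [0.5116 0.1021 0.016 ]
near Rfree [ 0.52156657 -0.05428767  0.06276501] 0.003169442185239547
near Lfree [0.47873559 0.10059207 0.05678321] 0.005589132634428759
left N [0.52224882 0.15802454 0.03595669] 0.04030324401708891
left F [0.62825172 0.18555199 0.04616594] 0.0059323308091093485
right N [ 0.56613665 -0.08064102  0.0635718 ] 0.005258924530356738
right F [ 0.69280886 -0.0454188   0.06212216] 0.008672224797584258
foot [0.54224903 0.3762513  0.012     ] [0.53527992 0.37919243 0.012     ]
rolltop (array([0.53954049, 0.37610996, 0.08482576]), np.float64(0.003523630252551364)) [0.5395544  0.37971771 0.082     ] [0.53965783 0.37384017 0.082     ]
jar [ 0.761 -0.212  0.085]
tub [ 0.471 -0.314  0.07 ]
ring [0.771 0.223 0.045]
parcel [0.792 0.003 0.055]
tq [0.407 0.375 0.07 ]
tq [0.404 0.385 0.07 ]
```

```bash
python3 - <<'E'
from h import *
from scipy.spatial.transform import Rotation as R
s=manip.get_state();q=s['ee_rot'];print(s['position'],s['clock'],s['contact_force'],s['width']);print(R.from_quat([q[1],q[2],q[3],q[0]]).as_matrix().round(3))
a=load('scene');print('green',onz(a,416,98,.07))
c=np.array([.594,.043]);ps=np.radians(15.5);ex=np.array([np.cos(ps),np.sin(ps)]);ey=np.array([-ex[1],ex[0]])
p0=np.array(s['position'][:2])
for n,x,y in [('near out',-145,0),('near end',-67-11,0),('L out',0,160),('L end',0,82+14.5),('R out',0,-160),('R end',0,-82-14.5),('near out L',-145,160),('near out R',-145,-160),('far out R',140,-160)]:
    w=c+ex*x/1e3+ey*y/1e3; print(n,w.round(4),'shift',(w-p0).round(4))
print(15.5/360, 1/360*15.5)
E
```

```text
[5.74549437e-01 3.56782868e-05 2.47509894e-01] 0.1 [1.23764694 0.56109332 0.57901519] 0.08595075155075951
[[ 0.     1.    -0.002]
 [ 1.    -0.     0.   ]
 [ 0.    -0.002 -1.   ]]
green [0.61511305 0.50297149 0.07      ]
near out [0.4543 0.0043] shift [-0.1203  0.0042]
near end [0.5188 0.0222] shift [-0.0557  0.0221]
L out [0.5512 0.1972] shift [-0.0233  0.1971]
L end [0.5682 0.136 ] shift [-0.0063  0.136 ]
R out [ 0.6368 -0.1112] shift [ 0.0622 -0.1112]
R end [ 0.6198 -0.05  ] shift [ 0.0452 -0.05  ]
near out L [0.4115 0.1584] shift [-0.163   0.1584]
near out R [ 0.497  -0.1499] shift [-0.0775 -0.15  ]
far out R [ 0.7717 -0.0738] shift [ 0.1971 -0.0738]
0.043055555555555555 0.043055555555555555
```

Request:
move_arm --steps '[0,0,-0.023,-0.04,0.001,0,-1,0,0,-0.046,-0.08,0.003,0,-1,0,0,-0.069,-0.12,0.004,0,-1,0,0,-0.092,-0.12,0.004,-0.03,-1,0,0,-0.115,-0.12,0.004,-0.06,-1,0,0,-0.138,-0.12,0.004,-0.09,-1,0,0,-0.161,-0.12,0.004,-0.12,-1,0,0,-0.184,-0.12,0.004,-0.15,-1,0,0,-0.207,-0.12,0.004,-0.18,-1,0,0,-0.207,-0.12,0.004,-0.19,-1]' --squeeze 30

```text
clock: 1.1
position: [0.4526, 0.0043, 0.0558]
ee_rot: [-0.001, 0.991, 0.135, -0.003]
contact_force: [-0.2, -0.8, 0.2]
width: 0.0001
gripper_force: 0.0
```

Request:
move_arm --steps '[0,0,0,0.01,0.003,0,-1,0,0,0,0.02,0.0055,0,-1,0,0,0,0.027,0.0075,0,-1,0,0,0,0.034,0.0095,0,-1,0,0,0,0.041,0.0114,0,-1,0,0,0,0.048,0.0134,0,-1,0,0,0,0.055,0.0153,0,-1,0,0,0,0.06,0.0167,0,-1,0,0,0,0.064,0.0178,0,-1,0,0,0,0.064,0.0178,0,-1]'

```text
clock: 2.1
position: [0.52, 0.0219, 0.0583]
ee_rot: [0.0, 0.991, 0.135, 0.001]
contact_force: [0.8, -0.1, 0.2]
width: 0.0
gripper_force: 0.0
```

```bash
python3 - <<'E'
from h import *
a=grab('scene');b=grab('side')
def crop(d,x,y,w,h,s): return cv2.resize(d['pixels'][y:y+h,x:x+w],None,fx=s,fy=s,interpolation=cv2.INTER_CUBIC)
cv2.imwrite('pics/c1.png',np.hstack([crop(a,270,150,100,95,4),crop(b,275,155,100,95,4)]))
print(manip.get_state()['position'],manip.get_state()['contact_force'])
E
```

```text
[0.51916188 0.02185996 0.05821724] [-0.38568449 -0.29150714  0.65083044]
```

View pics/c1.png

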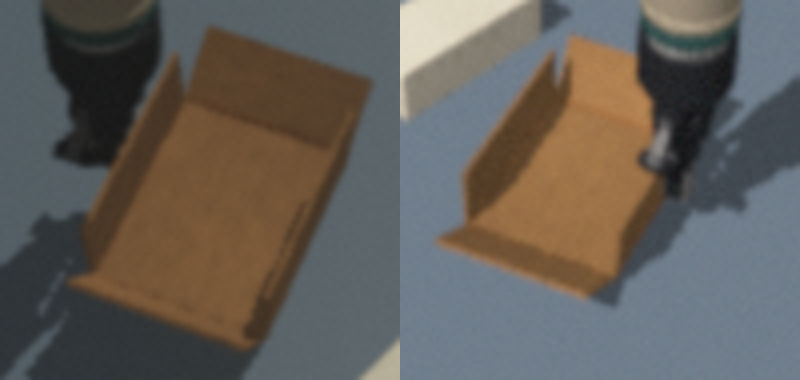

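The near wall has come up: its top edge runs from crop (178,55) to about (88,225) in the scene view. I'll compare that with the prediction for an upright wall.

```bash
cat >> h.py <<'E'
c=np.array([.594,.043]);ps=np.radians(15.5);ex=np.array([np.cos(ps),np.sin(ps)]);ey=np.array([-ex[1],ex[0]])
def W(x,y,z): return np.r_[c+ex*x+ey*y,z]
E
python3 - <<'E'
from h import *
a=load('scene')
A=lambda x,y:(270+(x+.5)/4-.5,150+(y+.5)/4-.5)
f=lambda X:np.array([(proj(a,X)[0]-270+.5)*4,(proj(a,X)[1]-150+.5)*4]).round(0)
for d in(-10,0,10):
  for y in(.08,-.08): 
    t=np.radians(90+d); print(d,y,f(W(-.065-.06*np.cos(t),y,.014+.06*np.sin(t))))
print('fold',f(W(-.065,.08,.016)),f(W(-.065,-.08,.016)),'farfold L',f(W(.065,.08,.016)),'far top',f(W(.067,.08,.074)),f(W(.067,-.08,.074)))
E
```

```text
-10 0.08 [155.  50.]
-10 -0.08 [ 64. 229.]
0 0.08 [169.  54.]
0 -0.08 [ 78. 233.]
10 0.08 [182.  59.]
10 -0.08 [ 92. 239.]
fold [170.  99.] [ 83. 275.] farfold L [335. 154.] far top [342. 111.] [260. 298.]
```

Request:
move_arm --steps '[0,0,0,-0.03,-0.008,0,-1,0,0,0,-0.04,-0.011,0.04,-1,0,0,0,-0.035,0.02,0.08,-1,0,0,0,-0.01,0.06,0.09,-1,0,0,0,0.01,0.1,0.09,-1,0,0,0,0.022,0.14,0.09,-1,0,0,0,0.032,0.175,0.08,-1,0,0,0,0.032,0.175,0.04,-1,0,0,0,0.032,0.175,0,-1,0,0,0,0.032,0.175,0,-1]'

```text
clock: 3.2
position: [0.5464, 0.1961, 0.0534]
ee_rot: [0.001, 0.991, 0.135, -0.006]
contact_force: [-1.1, -1.2, -0.7]
width: -0.0
gripper_force: 0.0
```

Request:
move_arm --steps '[0,0,0,0.003,-0.01,0,-1,0,0,0,0.005,-0.02,0,-1,0,0,0,0.007,-0.027,0,-1,0,0,0,0.009,-0.034,0,-1,0,0,0,0.0114,-0.041,0,-1,0,0,0,0.0134,-0.048,0,-1,0,0,0,0.015,-0.054,0,-1,0,0,0,0.016,-0.058,0,-1,0,0,0,0.017,-0.061,0,-1,0,0,0,0.017,-0.061,0,-1]'

```text
clock: 4.2
position: [0.5652, 0.1534, 0.0757]
ee_rot: [-0.017, 0.992, 0.129, 0.004]
contact_force: [-35.1, 44.2, 92.7]
width: -0.0002
gripper_force: 75.7
```

```bash
python3 - <<'E'
from h import *
a=grab('scene');b=grab('side')
def crop(d,x,y,w,h,s): return cv2.resize(d['pixels'][y:y+h,x:x+w],None,fx=s,fy=s,interpolation=cv2.INTER_CUBIC)
cv2.imwrite('pics/c2.png',np.hstack([crop(a,270,150,100,95,4),crop(b,275,155,100,95,4)]))
print(manip.get_state()['position'],manip.get_state()['contact_force'])
E
```

```text
[0.56549377 0.15247164 0.07623663] [-33.39652161  42.75054895  92.97193072]
```

View pics/c2.png

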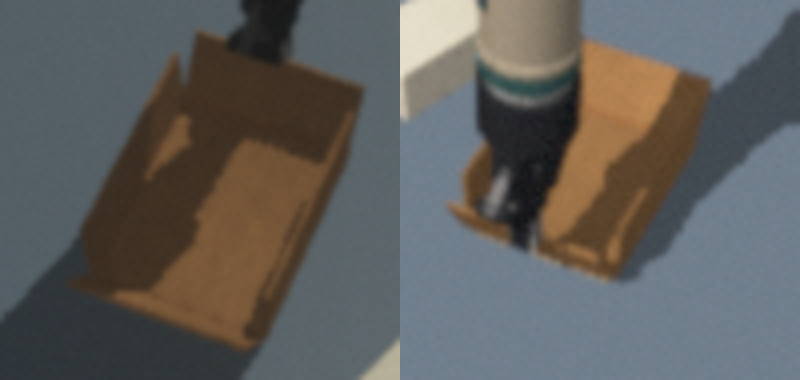

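The left push jammed, because the wall's edge caught under the finger's back. I'll back off to the measured pose, go outward, and turn 90° so I push with the flat pad side, which worked on the near wall.

Request:
move_arm --steps '[0,0,0,-0.003,0.016,0.016,-1,0,0,0,-0.007,0.026,0.016,-1,0,0,0,-0.01,0.036,0.016,-1,0,0,0,-0.014,0.05,0.016,-1,0,0,0,-0.019,0.07,0.016,-1,0,0,0.023,-0.019,0.07,0.016,-1,0,0,0.046,-0.019,0.07,0.016,-1,0,0,0.069,-0.019,0.07,0.016,-1,0,0,0.092,-0.019,0.07,0.016,-1,0,0,0.115,-0.019,0.07,0.016,-1]'

```text
clock: 5.3
position: [0.5485, 0.2053, 0.0727]
ee_rot: [-0.0, 0.878, 0.478, -0.002]
contact_force: [-0.4, -0.3, 0.2]
width: -0.0
gripper_force: 0.0
```

Request:
move_arm --steps '[0,0,0.023,0,0,0,-1,0,0,0.046,0,0,0,-1,0,0,0.069,0,0,0,-1,0,0,0.092,0,0,0,-1,0,0,0.115,0,0,0,-1,0,0,0.135,0,0,0,-1,0,0,0.135,0,0,-0.008,-1,0,0,0.135,0,0,-0.016,-1,0,0,0.135,0,0,-0.016,-1,0,0,0.135,0,0,-0.016,-1]'

```text
clock: 6.3
position: [0.5486, 0.2056, 0.0574]
ee_rot: [-0.001, 0.606, 0.796, -0.001]
contact_force: [0.2, 0.6, 0.5]
width: -0.0
gripper_force: 0.0
```

```bash
python3 - <<'E'
from h import *
a=grab('scene');b=grab('side')
def crop(d,x,y,w,h,s): return cv2.resize(d['pixels'][y:y+h,x:x+w],None,fx=s,fy=s,interpolation=cv2.INTER_CUBIC)
cv2.imwrite('pics/c3.png',np.hstack([crop(a,270,150,100,95,4),crop(b,275,155,100,95,4)]))
s=manip.get_state();print(s['position'],s['contact_force'],s['clock'],s['qpos'],s['ee_rot'])
E
```

```text
[0.5491225  0.20577691 0.05820866] [ 0.89495399 -0.59398372 -0.67828829] 6.4 [ 2.39918931e-01  4.55860193e-01  1.74360554e+00 -6.16376513e-06
  9.42112704e-01 -2.95360141e-02] [6.40916973e-06 6.05718754e-01 7.95678824e-01 3.95913962e-06]
```

View pics/c3.png

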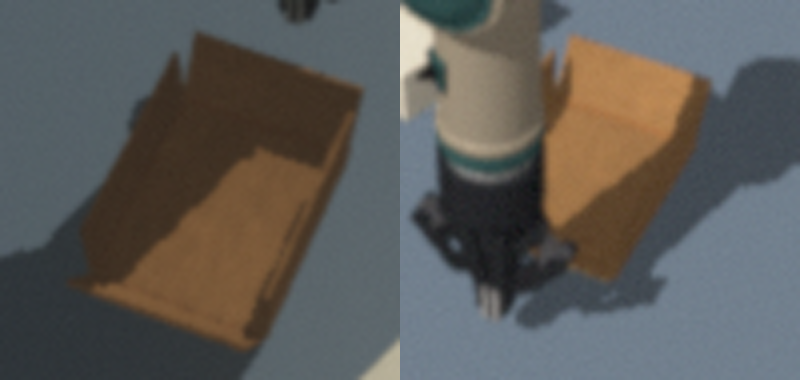

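Request:
move_arm --steps '[0,0,0,0.004,-0.015,0,-1,0,0,0,0.008,-0.027,0,-1,0,0,0,0.01,-0.036,0,-1,0,0,0,0.012,-0.044,0,-1,0,0,0,0.014,-0.051,0,-1,0,0,0,0.016,-0.058,0,-1,0,0,0,0.018,-0.064,0,-1,0,0,0,0.019,-0.069,0,-1,0,0,0,0.02,-0.073,0,-1,0,0,0,0.02,-0.073,0,-1]'

```text
clock: 7.4
position: [0.5692, 0.1323, 0.0583]
ee_rot: [0.0, 0.606, 0.796, -0.0]
contact_force: [-0.2, -0.2, -0.6]
width: 0.0001
gripper_force: 0.0
```

Request:
move_arm --steps '[0,0,0,-0.007,0.025,0,-1,0,0,0,-0.007,0.025,0.05,-1,0,0,0,-0.007,0.025,0.1,-1,0,0,0,0.005,-0.02,0.11,-1,0,0,0,0.018,-0.065,0.11,-1,0,0,0,0.031,-0.11,0.11,-1,0,0,0,0.043,-0.155,0.11,-1,0,0,0,0.056,-0.2,0.11,-1,0,0,0,0.069,-0.248,0.11,-1,0,0,0,0.069,-0.248,0.07,-1]'

```text
clock: 8.4
position: [0.6443, -0.1232, 0.1332]
ee_rot: [0.008, 0.607, 0.794, 0.001]
contact_force: [0.6, 0.7, 0.3]
width: 0.0003
gripper_force: 0.0
```

Request:
move_arm --steps '[0,0,0,0,0,-0.035,-1,0,0,0,0,0,-0.07,-1,0,0,0,-0.003,0.012,-0.07,-1,0,0,0,-0.007,0.024,-0.07,-1,0,0,0,-0.01,0.035,-0.07,-1,0,0,0,-0.012,0.045,-0.07,-1,0,0,0,-0.015,0.054,-0.07,-1,0,0,0,-0.017,0.062,-0.07,-1,0,0,0,-0.019,0.069,-0.07,-1,0,0,0,-0.019,0.069,-0.07,-1]'

```text
clock: 9.4
position: [0.6186, -0.045, 0.0585]
ee_rot: [-0.0, 0.605, 0.796, 0.0]
contact_force: [0.8, -0.2, 1.5]
width: 0.0001
gripper_force: 0.0
```

Request:
move_arm --steps '[0,0,0,0.008,-0.03,0,-1,0,0,0,0.008,-0.03,0.05,-1,0,0,0,0.008,-0.03,0.1,-1,0,0,-0.023,0,-0.03,0.15,-1,0,0,-0.046,-0.01,-0.03,0.2,-1,0,0,-0.069,-0.02,-0.03,0.25,-1,0,0,-0.092,-0.03,-0.03,0.28,-1,0,0,-0.115,-0.03,-0.03,0.28,-1,0,0,-0.138,-0.03,-0.03,0.28,-1,0,0,-0.161,-0.03,-0.03,0.28,-1]'

```text
clock: 10.4
position: [0.5886, -0.0763, 0.3384]
ee_rot: [-0.0, 0.917, 0.4, -0.0]
contact_force: [0.1, -0.3, 0.2]
width: -0.0004
gripper_force: 0.0
```

```bash
python3 - <<'E'
from h import *
a=grab('scene');b=grab('side');w=grab('wrist')
def crop(d,x,y,w,h,s): return cv2.resize(d['pixels'][y:y+h,x:x+w],None,fx=s,fy=s,interpolation=cv2.INTER_CUBIC)
cv2.imwrite('pics/c4.png',np.vstack([np.hstack([crop(a,270,150,100,60,4),crop(b,275,155,100,60,4)]),cv2.copyMakeBorder(cv2.resize(w['pixels'],(560,350)),0,0,0,240,0)]))
s=manip.get_state();print(s['position'],s['contact_force'],s['clock'])
for nm,o in(('scene',(270,150,0)),('side',(275,155,400))):
  d=load(nm)
  for th in(80,90,100):
    t=np.radians(th);e=.065+.06*np.cos(t);g=.08+.06*np.cos(t);z=.014+.06*np.sin(t)
    P=[W(-e,.08,z),W(-e,-.08,z),W(-.065,g,z),W(.065,g,z),W(-.065,-g,z),W(.065,-g,z)]
    print(nm,th,[tuple(int(k) for k in ((proj(d,X)[0]-o[0]+.5)*4+o[2],(proj(d,X)[1]-o[1]+.5)*4)) for X in P])
print('wrist',[tuple(int(k*.875) for k in proj(w,X)) for X in [W(-.065,.08,.074),W(-.065,-.08,.074),W(.065,.08,.074),W(.065,-.08,.074)]])
E
```

```text
[ 0.5887262  -0.07625295  0.33790743] [ 0.12869036  0.29224337 -0.13719925] 10.55
scene 80 [(155, 50), (63, 228), (174, 43), (344, 99), (71, 246), (251, 310)]
scene 90 [(168, 53), (77, 233), (168, 53), (339, 110), (77, 233), (257, 296)]
scene 100 [(182, 59), (92, 238), (163, 65), (334, 122), (84, 221), (262, 284)]
side 80 [(636, 234), (713, 101), (618, 239), (464, 186), (706, 90), (562, 44)]
side 90 [(623, 229), (701, 97), (623, 229), (470, 176), (701, 97), (556, 51)]
side 100 [(611, 225), (689, 94), (629, 220), (476, 169), (696, 106), (551, 60)]
wrist [(161, 99), (255, 156), (200, 13), (300, 81)]
```

View pics/c4.png

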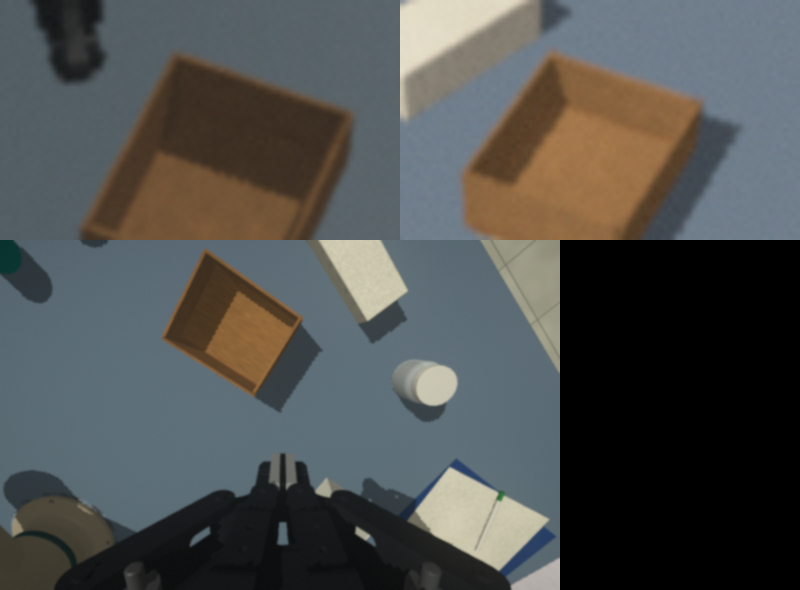

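All three walls stand: their corners match the 90° prediction within about 3 mm in all views. Next I'll go over the roll and open the gripper.

Request:
move_arm --steps '[0,0,-0.01,-0.005,0.045,0,1,0,0,-0.02,-0.01,0.09,0,1,0,0,-0.03,-0.015,0.135,0,1,0,0,-0.04,-0.02,0.18,0,1,0,0,-0.05,-0.025,0.225,0,1,0,0,-0.06,-0.03,0.27,0,1,0,0,-0.07,-0.035,0.315,0,1,0,0,-0.08,-0.04,0.36,-0.02,1,0,0,-0.089,-0.045,0.405,-0.03,1,0,0,-0.089,-0.049,0.45,-0.04,1]'

```text
clock: 11.55
position: [0.5393, 0.3755, 0.2973]
ee_rot: [0.0, 0.991, 0.136, -0.001]
contact_force: [0.6, -0.1, 0.1]
width: 0.0855
gripper_force: 0.0
```

```bash
python3 - <<'E'
from h import *
w=grab('wrist','w5.png')
s=manip.get_state();print(s['position'],s['ee_rot'],s['clock'],s['width'],s['qpos'][5])
print(proj(w,[.5395,.3765,.082]),proj(w,[.5395,.3765,.012]),proj(w,[.5395,.3765,.1]))
E
```

```text
[0.53736189 0.38299483 0.29472524] [-0.00343588  0.99032611  0.1387004  -0.00214439] 11.6 0.08546001377819068 1.8018165426329515
(np.float64(322.1226940878718), np.float64(181.55466766576558)) (np.float64(322.13350154111856), np.float64(171.2418721376783)) (np.float64(322.11920783745114), np.float64(184.88135221650685))
```

View pics/w5.png

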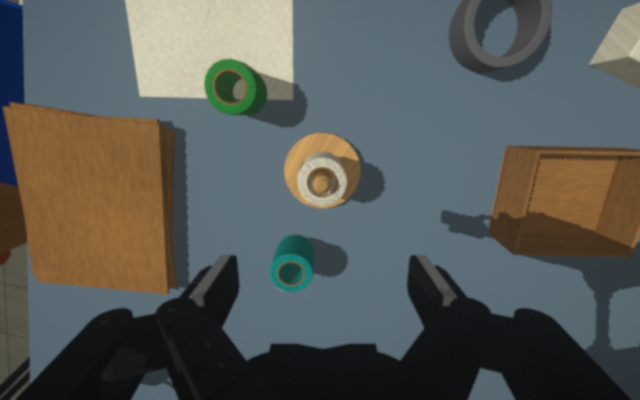

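The roll top at (322,181) and foot at (322,171) match the predicted (322,182) and (322,171), so the roll is at (0.5395, 0.3765). Descending.

Request:
move_arm --steps '[0,0,0,0,0,0,1,0,0,0,0,0,-0.04,1,0,0,0,0,0,-0.08,1,0,0,0,0,0,-0.12,1,0,0,0,0,0,-0.155,1,0,0,0,0,0,-0.185,1,0,0,0,0,0,-0.21,1,0,0,0,0,0,-0.23,1,0,0,0,0,0,-0.245,1,0,0,0,0,0,-0.245,1]'

```text
clock: 12.6
position: [0.5391, 0.3714, 0.0513]
ee_rot: [0.001, 0.991, 0.135, -0.002]
contact_force: [-0.1, -0.1, -0.6]
width: 0.0853
gripper_force: 0.0
```

Request:
move_arm --steps '[0,0,0,0,0,0,-1,0,0,0,0,0,0,-1,0,0,0,0,0,0,-1,0,0,0,0,0,0,-1,0,0,0,0,0,0,-1,0,0,0,0,0,0,-1,0,0,0,0,0,0,-1,0,0,0,0,0,0,-1,0,0,0,0,0,0,-1,0,0,0,0,0,0,-1]' --squeeze 30

```text
clock: 13.6
position: [0.5413, 0.3743, 0.0553]
ee_rot: [-0.0, 0.991, 0.135, 0.002]
contact_force: [0.3, 0.4, 6.7]
width: 0.06
gripper_force: 33.3
```

Request:
move_arm --steps '[0,0,0,0,0,0.01,-1,0,0,0,0,0,0.025,-1,0,0,0,0,0,0.04,-1,0,0,0,0,0,0.06,-1,0,0,0,0,0,0.08,-1,0,0,0,0,0,0.1,-1,0,0,0,0,0,0.12,-1,0,0,0,0,0,0.135,-1,0,0,0,0,0,0.15,-1,0,0,0,0,0,0.15,-1]'

```text
clock: 14.6
position: [0.5408, 0.3742, 0.2058]
ee_rot: [-0.001, 0.991, 0.135, 0.002]
contact_force: [0.5, 1.1, -1.2]
width: 0.0601
gripper_force: 33.2
```

Request:
move_arm --steps '[0,0,0,0.004,-0.025,0,-1,0,0,0,0.01,-0.06,0,-1,0,0,0,0.016,-0.1,0,-1,0,0,0,0.023,-0.14,0,-1,0,0,0,0.03,-0.18,0,-1,0,0,0,0.037,-0.22,0,-1,0,0,0,0.043,-0.26,0,-1,0,0,0,0.049,-0.3,0,-1,0,0,0,0.0535,-0.325,0,-1,0,0,0,0.0545,-0.3335,0,-1]'

```text
clock: 15.6
position: [0.5942, 0.0375, 0.2023]
ee_rot: [0.0, 0.991, 0.133, -0.001]
contact_force: [0.2, 0.6, -1.0]
width: 0.0603
gripper_force: 33.3
```

```bash
python3 - <<'E'
from h import *
a=grab('scene');b=grab('side')
def crop(d,x,y,w,h,s): return cv2.resize(d['pixels'][y:y+h,x:x+w],None,fx=s,fy=s,interpolation=cv2.INTER_CUBIC)
cv2.imwrite('pics/c6.png',np.hstack([crop(a,270,130,100,115,4),crop(b,275,105,100,115,4)]))
s=manip.get_state();print(s['position'],s['contact_force'],s['clock'],s['width'],s['gripper_force'])
p=s['position']
for d,o in((a,(270,130,0)),(b,(275,105,400))):
  for dz in (.028,-.042): u,v=proj(d,[p[0],p[1],p[2]+dz]); print((u-o[0])*4+o[2],(v-o[1])*4)
E
```

```text
[0.59400809 0.03950367 0.20249428] [ 0.37549926 -0.27072118 -1.62699978] 15.7 0.06034506794145577 33.34543717559427
205.52594186427973 117.90269136216443
205.81239802049708 181.49947713759377
592.7916516775549 181.2526535446732
591.2385201333657 251.54249440408057
```

View pics/c6.png

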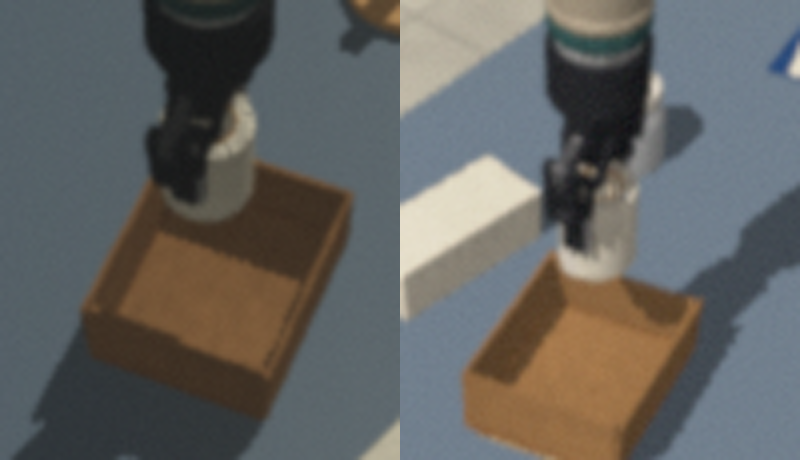

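The roll is held upright above the carton, its underside near scene crop (207,205), and the walls are intact. Lowering.

Request:
move_arm --steps '[0,0,0,0,0,-0.025,-1,0,0,0,0,0,-0.05,-1,0,0,0,0,0,-0.075,-1,0,0,0,0,0,-0.095,-1,0,0,0,0,0,-0.112,-1,0,0,0,0,0,-0.125,-1,0,0,0,0,0,-0.134,-1,0,0,0,0,0,-0.14,-1,0,0,0,0,0,-0.142,-1,0,0,0,0,0,-0.142,-1]'

```text
clock: 16.7
position: [0.5948, 0.0404, 0.0615]
ee_rot: [0.0, 0.991, 0.135, 0.0]
contact_force: [0.2, -0.6, -2.0]
width: 0.06
gripper_force: 33.3
```

Request:
move_arm --steps '[0,0,0,0,0,-0.001,-1,0,0,0,0,0,-0.002,-1,0,0,0,0,0,-0.003,-1,0,0,0,0,0,-0.004,-1,0,0,0,0,0,-0.005,-1,0,0,0,0,0,-0.005,-1,0,0,0,0,0,-0.005,-1,0,0,0,0,0,-0.005,-1,0,0,0,0,0,-0.005,-1,0,0,0,0,0,-0.005,-1]'

```text
clock: 17.7
position: [0.5949, 0.0401, 0.0592]
ee_rot: [0.0, 0.991, 0.135, 0.001]
contact_force: [-5.0, -0.2, 13.2]
width: 0.0604
gripper_force: 34.3
```

Request:
move_arm --steps '[0,0,0,0,0,0.002,-1,0,0,0,0,0,0.002,0.6,0,0,0,0,0,0.002,0.8,0,0,0,0,0,0.002,1,0,0,0,0,0,0.002,1,0,0,0,0,0,0.002,1,0,0,0,0,0,0.002,1,0,0,0,0,0,0.002,1,0,0,0,0,0,0.002,1,0,0,0,0,0,0.002,1]'

```text
clock: 18.7
position: [0.5945, 0.0403, 0.0583]
ee_rot: [0.0, 0.991, 0.135, -0.0]
contact_force: [0.0, 0.3, -0.5]
width: 0.0856
gripper_force: 0.0
```

Request:
move_arm --steps '[0,0,0,0,0,0.01,1,0,0,0,0,0,0.03,1,0,0,0,0,0,0.05,1,0,0,0,0,0,0.08,1,0,0,0,0,0,0.11,1,0,0,0,0,0,0.14,1,0,0,0,0,0,0.18,1,0,0,0,-0.04,-0.02,0.22,1,0,0,0,-0.07,-0.04,0.24,1,0,0,0,-0.07,-0.04,0.24,1]'

```text
clock: 19.7
position: [0.5225, -0.0014, 0.3038]
ee_rot: [0.002, 0.991, 0.134, 0.003]
contact_force: [0.4, 0.6, -0.4]
width: 0.0853
gripper_force: 0.0
```

```bash
python3 - <<'E'
from h import *
a=grab('scene');b=grab('side');w=grab('wrist')
def crop(d,x,y,w,h,s): return cv2.resize(d['pixels'][y:y+h,x:x+w],None,fx=s,fy=s,interpolation=cv2.INTER_CUBIC)
cv2.imwrite('pics/c7.png',np.vstack([np.hstack([crop(a,270,150,100,60,4),crop(b,275,155,100,60,4)]),cv2.copyMakeBorder(cv2.resize(w['pixels'],(560,350)),0,0,0,240,0)]))
s=manip.get_state();print(s['position'],s['contact_force'],s['clock'],s['width'])
print('side tops',[tuple(int(k) for k in ((proj(b,X)[0]-275)*4+400,(proj(b,X)[1]-155)*4)) for X in [W(0,0,.086),W(0,0,.016)]])
print('wrist',[tuple(int(k*.875) for k in proj(w,X)) for X in [W(-.065,.08,.074),W(-.065,-.08,.074),W(.065,.08,.074),W(.065,-.08,.074),W(0,0,.086)]])
E
```

```text
[5.24590806e-01 3.71515130e-04 2.98871789e-01] [0.32647073 0.32092979 0.34127207] 19.85 0.08559288390307461
side tops [(586, 123), (585, 184)]
wrist [(209, 148), (323, 148), (200, 46), (327, 46), (264, 100)]
```

View pics/c7.png

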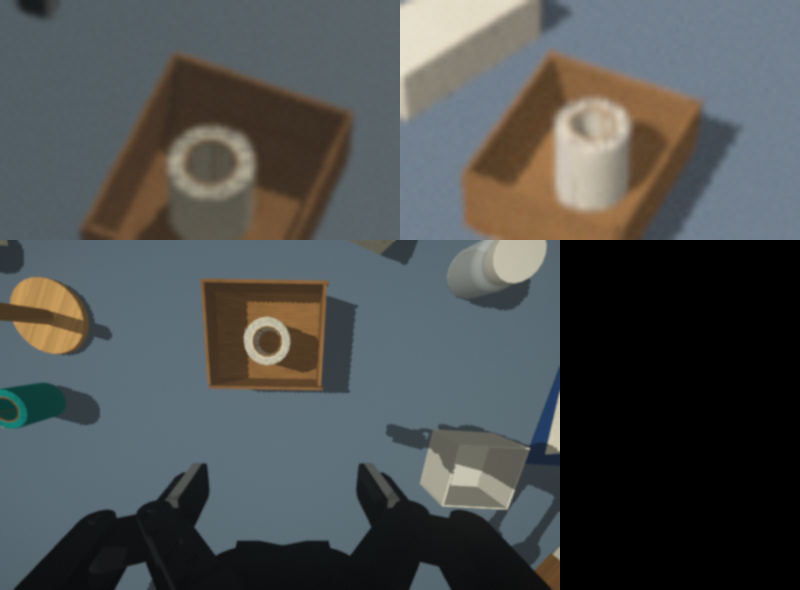

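The roll stands upright near the carton's centre: its top is at side crop (592,125) against the predicted (586,123). The walls are upright and the gripper is clear, so I'm handing in.

```bash
python3 -c "
from rig import manip
print(manip.sign_off())"
```

```text
the job is handed in; nothing more can be done
None
```

I handed the job in at about 20 s of the 66 s allowed: in the last pictures all the carton's walls stand upright and the paper roll stands near its centre, but no verdict came back; one push on the left wall jammed at about 110 N of wrist force (limit 120 N) before I backed off and redid it.

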